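# Index the repair stand by one hole

### The arm

A 6-joint arm with a two-finger parallel gripper is mounted at the origin on the work surface. World frame = base frame: x ahead of the robot, y to its left, z up, the work surface at z = 0. Lengths are in m, angles in rad, forces in N, time in s.
With the tool pointing down it reaches from about 0.275 to 0.775 m from the base axis. Payload 14.6 kg.
Tool frame: the origin (TCP) lies midway between the tips of the shut fingers; the grasp point (between the pads) lies env.grip_point_offset behind it (env.grip_point_offset is the distance from the TCP to the grasp point, in m); z points along the fingers, y is the line along which they close (so a half turn about z gives the same grasp; the last joint's range is limited). The gripper opens to 85 mm and grips with 20 to 120 N. Pads are 22 mm wide; open, the fingers measure 114 mm over their backs; the gripper's body (76 mm by 85 mm) begins 54 mm behind the grasp point. The pads swing forward as they close: fully open they stand 13 mm farther back than shut.
Start: joints at [-1.41, 0.263, -0.048, 1.259, 0, 1.415], TCP at [0.163, -0.499, 0.231] pointing down, gripper open.
Joint ranges: [-2.65, 2.65], [-0.89, 1.7], [-1.18, 1.37], [-2.13, 2.11], [-1.35, 1.29], [-3.14, 3.14]. Speed limits (rad/s): [1.89, 1.89, 2.57, 2.79, 3.14, 3.14].

### API

Orientations are given as [roll, pitch, yaw] about the fixed x, y, z axes, in that order (R = Rz(yaw) Ry(pitch) Rx(roll)).
In Python, from bench import env gives the robot as it stands.
- The arm moves only by the tool arm_command, never from a script. Its argument "deltas" is a list of rows, each a list of 7 numbers: the shift along the tool's x, y, z in units of 25 cm (1.0 is 25 cm), then the turn, a rotation vector about the tool's x, y, z in units of 2 pi rad (1.0 is 2 pi rad), then the opening, from 0 (shut) to 1 (fully open). In form: [[tx, ty, tz, ax, ay, az, jaw], ...]. A call has 1 to 10 rows; each row is the pose to reach, as a shift and turn from the pose commanded when the call began, along the tool's axes at that moment, turning the shorter way round; what a row does not reach only later rows make up. A row lasts 1/10 s, in which the tool goes at most 50 mm and 8.59 degrees, less where a joint would pass 70% of its speed; a pose out of reach is approached as far as the arm can. A call with a number of a shift or a turn outside -1 to 1 is refused whole. A call with a gripper value outside its range is refused whole. The fingers move at their own pace and stop on an object; "grip_force" is the grip in N (left out, the last holds). Time passes only in rows, so rows that repeat a pose let the fingers close. It gives the time, the measured TCP pose, the force, the opening and the grip force at its end, in the units of the state.
- env.read_state(): the state, without advancing time (a new reading comes with each control period).
- env.get_image(name): name is "scene" or "side" or "wrist"; returns a dict with "pixels" (400x640x3 uint8, red, green, blue), "depth" (400x640 float32, m along the optical axis (not along the pixel's ray), 0 where there is no reading), "intrinsics" (3x3 intrinsics, pixels), "R" (3x3) and "t" (3): a world point X has camera coordinates R X + t. Camera axes: x right, y down, z forward; pixel columns grow to the right and rows downward; lengths in m; the calibration is good to about 2 mm. A picture is of the moment at which its call begins.
- env.close_job(): hands the job in; it is judged then, once.
The state is a dict: "clock": time; "qpos": joint angles; "dq": joint speeds; "effort": joint torques, N m; "position": TCP position; "tcp_rot": TCP orientation; "ft_force": force on the tool from outside, world axes, zero at the start; "ft_torque": the same for the moment, N m; "width": finger opening in m; "grip_force": force on a finger pad.
Only numpy, scipy, OpenCV 4.12 (cv2) and the standard library are available. Lean on these libraries where they do the work, as an engineer would, in place of code of your own. Each camera call takes 0.05 s, during which the arm holds its last target. There are 200 camera calls.

### The job

On the indexing stand that carries the opened power supply, press the plunger's round button in with a fingertip, then, pushing against the upright lug beside it, turn the table anticlockwise (seen from above) to the next hole, one hole only, so that the plunger springs fully out again and locks the table. Only press and push: do not grip or lift anything, leave the heat sink lying in the chassis and the other things on the bench where they stand, and finish clear of everything.

Things in the scene. Friction and masses are not known exactly. Their poses are not given: they have to be found in the camera images.
- turntable (a joint): angle (rad) of the round steel turntable of the indexing work stand, about its vertical axis; 0 at the start, grows anticlockwise seen from above. The fixed aluminium disc under it has 12 round holes, one every 30 degrees (0.5236 rad), so the next hole is at +0.5236. Locked by the pin (play about 0.7 degrees) until the plunger is pressed; then it turns stiffly (2 to 4 N at the lug) and stays where it is left.
- plunger (a joint): travel (m) of the spring plunger, 0 = fully out (pin up in a hole), grows as it is pressed straight down, stop at 0.015. 3.4 N to start, 9.4 N at the stop. Its pin has left the hole when it is pressed 0.009 or more. Between holes the pin rides on the disc's underside, holding the plunger 0.009 in even when it is let go; once the pin is under a hole and the plunger is not held in, it springs out by itself, right back to 0, and the table is locked again.
- button_top (a point): centre of the flat top of the plunger's round brass button, 44 mm across, 9 mm thick; 133 mm above the bench when out. It stands on a bracket at the turntable's rim, 165 mm from the table's axis, and goes round with the table. x axis points from it to the table's axis (horizontal), z up, y level; the lug is on its -y side
- lug_top (a point): centre of the top edge of the drive lug, an upright steel plate fixed to the turntable's bracket beside the button on its anticlockwise side (-y of the turntable): 50 mm wide along the radius, 8 mm thick, top 162 mm above the bench, 29 mm higher than the button when out. Its face towards the button is 25 mm from the button's centre. Axes as for button_top.
- turntable_centre (a point): point on the turntable's axis, on its upper face, 84 mm above the bench (z up, turns with the table). The turntable is 232 mm across, the holed disc under it 300 mm across; hole centres 135 mm from the axis. An opened power-supply chassis, 140 x 110 mm, top 122 mm above the bench, is bolted on the table.
- heat_sink: loose finned aluminium heat sink, 40 x 34 x 32 mm, lying in the half of the chassis nearer the button; origin at the centre of its underside. It rides round with the table.
- capacitor: loose upright grey can capacitor, 35 mm across, 48 mm high, close beside the holed disc, about 50 degrees clockwise of the button; origin at the centre of its underside
- bottle_a: white wash bottle, red cap and bent spout, 68 mm across, 215 mm high, spout reaching 75 mm sideways; origin at the centre of its underside
- bottle_b: white wash bottle, blue cap and bent spout, same size; origin at the centre of its underside
- screwdriver: screwdriver 190 mm long lying on the bench in front of the robot; origin underneath its middle
- jar: small clear screw jar, 52 mm across, 55 mm high; origin at the centre of its underside
- tape: roll of orange tape lying flat, 90 mm across, 19 mm high; origin at the centre of its underside
- meter: yellow hand multimeter lying flat, 150 x 78 x 34 mm; origin at the centre of its underside
There are look-alikes about, which are no part of the job. Leave any purple or turquoise look-alike of the heat_sink alone.

How it is judged:
On the way, in this order (a step that is already met when the one before it is completed fails the run):
1. the plunger is pressed in (at least 8 mm) with the table still at its first hole (value of joint plunger above 0.008 m and value of joint turntable between -0.07 and 0.07 rad and contact force between the fingers and plunger above 1 N), for 0.05 s.
2. the table stands at the next hole and the plunger has sprung out (value of joint turntable between 0.4886 and 0.5586 rad and value of joint plunger below 0.003 m), for 0.2 s.
At the end, for the whole second after the job is handed in: the turntable is at rest 30 degrees (+/- 2) anticlockwise of where it began, the plunger is out to within 3 mm, and the heat sink still lies in the chassis (all of step 2 and velocity of joint turntable between -0.02 and 0.02 rad/s and z of heat_sink in the frame of turntable_centre between -0.005 and 0.012 m and horizontal distance between heat_sink and turntable_centre below 0.07 m); the robot touches nothing.
It fails at once if another thing on the bench is lifted, carried or shoved more than 40 mm (distance of any of capacitor, bottle_a, bottle_b, screwdriver, jar, tape, meter from where it was at the start of the episode above 0.04 m).
It fails at once if a bottle, the jar or the capacitor is knocked over (angle between any of capacitor, bottle_a, bottle_b, jar's own z axis and vertical above 0.5 rad).
It fails at once if the heat sink is lifted or falls out of the chassis on the table (z of heat_sink in the frame of turntable_centre above 0.025 m or z of heat_sink in the frame of turntable_centre below -0.01 m or angle between heat_sink's own z axis and vertical above 0.6 rad).
It fails at once if the button is gripped between the fingers instead of pressed (z of the grasp point in the frame of button_top between -0.04 and 0.002 m and horizontal distance between the grasp point and button_top below 0.016 m).
It fails at once if the lug is gripped between the fingers instead of pushed (z of the grasp point in the frame of lug_top between -0.08 and -0.002 m and y of the grasp point in the frame of lug_top between -0.004 and 0.004 m and x of the grasp point in the frame of lug_top between -0.025 and 0.025 m).
It also fails if it takes over 48 s, if anything falls off the work surface, if the arm or the gripper's body presses on something with over 40 N, if the wrist force passes 120 N, or if a joint passes its speed limit or range.

## Working session

There is one attempt and no reset: what is moved stays moved. The work goes in short steps, Python scripts to look and compute and a tool call to move; the robot and the scene stay as the last step left them, time stands still between calls to the robot, and variables do not carry over. Pictures are saved under pics/ and viewed, at most 10 in all, crops included, and the job is handed in when it is done.

Besides the shell and the picture viewer there is one more tool, called in YAML: its name, and indented under it one key for each argument. arm_command: Moves the arm, as the interface text tells. Its arguments: {"type":"object","properties":{"deltas":{"type":"array","items":{"type":"array","items":{"type":"number"}}},"grip_force":{"type":"number"}},"required":["deltas"]}

```bash
mkdir -p pics; ls; python3 - <<'E'
from bench import env
import cv2,numpy as np
s=env.read_state();print(s['clock'],s['position'],s['tcp_rot'],s['width'],env.grip_point_offset)
for n in ("scene","side"):
    g=env.get_image(n);cv2.imwrite(f"pics/{n}0.png",g["pixels"][:,:,::-1]);np.savez(f"{n}0.npz",**g)
    print(n,-g["R"].T@g["t"],g["R"][2],g["intrinsics"][0])
E
```

```text
pics
0.0 [ 0.16298512 -0.49876396  0.23082654] [-3.14054200e+00 -1.33874502e-04  3.15782842e-01] 0.08549768257258776 0.0187
scene [1.11989143 0.51374938 0.72335302] [-0.60804611 -0.52204592 -0.59812037] [370.50815928   0.         320.47854496]
side [0.22531274 0.77285171 0.64772846] [ 0.28463686 -0.8048366  -0.52078777] [378.58151752   0.         315.5436642 ]
```

View pics/scene0.png

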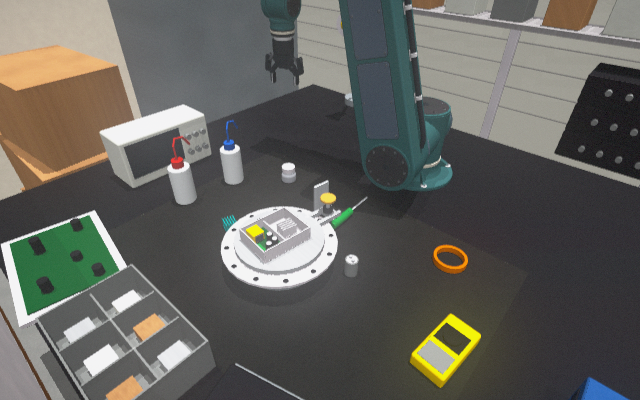

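View pics/side0.png

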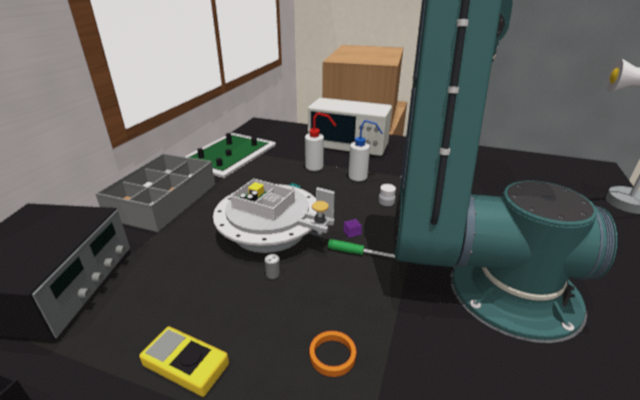

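The brass button is at about (328,198) in the scene view and (320,206) in the side view. The lug is just left of it at (321,193) in the scene view and right of it at (325,203) in the side view. The disc centre is near (280,245) in scene, and the capacitor is at (351,265) in scene.

```bash
cat > h.py <<'E'
import cv2,numpy as np
def cloud(g):
    d=g["depth"].astype(float);v,u=np.mgrid[:d.shape[0],:d.shape[1]]
    K=g["intrinsics"];c=np.stack([(u-K[0,2])/K[0,0]*d,(v-K[1,2])/K[1,1]*d,d],-1)
    X=(c-g["t"])@g["R"];X[d<=0]=np.nan;return X
def tri(gs,ps):
    P=[g["intrinsics"]@np.c_[g["R"],g["t"]] for g in gs]
    h=cv2.triangulatePoints(P[0],P[1],np.array(ps[0],float),np.array(ps[1],float)).ravel();return h[:3]/h[3]
def ray(g,p,z):
    r=g["R"].T@np.linalg.inv(g["intrinsics"])@[p[0],p[1],1];c=-g["R"].T@g["t"];return c+r*(z-c[2])/r[2]
E
python3 - <<'E'
from h import *
G=[dict(np.load(f"{n}0.npz")) for n in("scene","side")]
box=[(310,185,345,225),(305,195,335,225)];cs=[]
for g,b in zip(G,box):
    hsv=cv2.cvtColor(g["pixels"],cv2.COLOR_RGB2HSV);m=cv2.inRange(hsv,(12,110,120),(32,255,255))
    M=np.zeros_like(m);M[b[1]:b[3],b[0]:b[2]]=m[b[1]:b[3],b[0]:b[2]]
    X=cloud(g);s=X[M>0];v,u=np.nonzero(M);print("brass",len(s),u.mean(),v.mean(),np.nanmedian(s,0),np.nanpercentile(s[:,2],[5,50,95]))
    t=(M>0)&(X[...,2]>.125);v,u=np.nonzero(t);cs.append((u.mean(),v.mean()));print(" top",t.sum(),cs[-1],X[t].mean(0))
    # disc
    C=np.nanmedian(s,0)
    near=(np.hypot(X[...,0]-C[0],X[...,1]-C[1])<.36)
    h,e=np.histogram(X[...,2][near],np.arange(.05,.2,.004));print(" zhist",[(round(a,3),int(k)) for a,k in zip(e,h) if k>60])
    bright=g["pixels"].min(-1)>110
    for lo,hi in((.055,.08),(.08,.09)):
        q=X[near&bright&(X[...,2]>lo)&(X[...,2]<hi)][:,:2].astype(np.float32)
        if len(q)>20:
            hull=cv2.convexHull(q.reshape(-1,1,2));print(" disc",lo,cv2.minEnclosingCircle(hull))
    # lug
    l=(np.hypot(X[...,0]-C[0],X[...,1]-C[1])<.07)&(X[...,2]>.143);p=X[l];print(" lug",l.sum(),p.mean(0),p.min(0),p.max(0))
    hi=(X[...,2]>.02)&(X[...,2]<.3)&(np.hypot(X[...,0]-C[0],X[...,1]-C[1])<.4)
    n,_,st,ce=cv2.connectedComponentsWithStats(hi.astype(np.uint8))
    for i in range(1,n):
        if st[i,4]>80:print(" comp",st[i],np.nanmin(X[_==i],0).round(3),np.nanmax(X[_==i],0).round(3))
print("tri",tri(G,cs))
E
```

```text
brass 143 327.7902097902098 197.83916083916083 [ 0.49048047 -0.00091646  0.13171071] [0.12627423 0.13171071 0.13342706]
 top 137 (np.float64(327.6934306569343), np.float64(198.01459854014598)) [ 0.49058671 -0.00099381  0.13144689]
 zhist [(np.float64(0.05), 62), (np.float64(0.058), 79), (np.float64(0.062), 581), (np.float64(0.066), 2093), (np.float64(0.07), 149), (np.float64(0.074), 139), (np.float64(0.078), 477), (np.float64(0.082), 1889), (np.float64(0.086), 207), (np.float64(0.09), 251), (np.float64(0.094), 260), (np.float64(0.098), 274), (np.float64(0.102), 296), (np.float64(0.106), 287), (np.float64(0.11), 326), (np.float64(0.114), 411), (np.float64(0.118), 486), (np.float64(0.122), 111), (np.float64(0.126), 91), (np.float64(0.13), 187), (np.float64(0.134), 85), (np.float64(0.138), 88), (np.float64(0.142), 85), (np.float64(0.146), 79), (np.float64(0.15), 101), (np.float64(0.154), 89), (np.float64(0.158), 108), (np.float64(0.162), 83), (np.float64(0.166), 91), (np.float64(0.17), 85), (np.float64(0.174), 92), (np.float64(0.178), 73), (np.float64(0.182), 92), (np.float64(0.186), 93
[... 1922 characters left out ...]
.2823583781719208)
 disc 0.08 ((0.6119298934936523, -0.017829572781920433), 0.15570111572742462)
 lug 135 [ 0.48439092 -0.02966859  0.15365582] [ 0.46020805 -0.03729086  0.14310431] [ 0.50956197 -0.02436322  0.16338264]
 comp [ 394  152  107  133 8054] [ 0.087 -0.044  0.02 ] [0.3   0.131 0.3  ]
 comp [ 213  179  121   67 5982] [ 0.456 -0.256  0.027] [0.802 0.124 0.163]
 comp [379 185  16  17 226] [ 0.334 -0.313  0.02 ] [ 0.383 -0.262  0.057]
 comp [344 220  18  13 151] [ 0.396 -0.119  0.02 ] [ 0.444 -0.066  0.034]
 comp [328 240  36  11 167] [ 0.369 -0.019  0.02 ] [0.462 0.007 0.028]
 comp [265 255  15  18 229] [0.545 0.121 0.02 ] [0.579 0.159 0.054]
tri [ 0.48795776 -0.0033742   0.12948705]
```

arm_command:
  deltas:
    - [0.12,-0.096,0,0,0,0.007,0]
    - [0.24,-0.192,0,0,0,0.014,0]
    - [0.36,-0.288,0,0,0,0.02,0]
    - [0.48,-0.384,0,0,0,0.027,0]
    - [0.6,-0.48,0,0,0,0.034,0]
    - [0.72,-0.576,0,0,0,0.041,0]
    - [0.84,-0.672,0,0,0,0.048,0]
    - [0.92,-0.738,0,0,0,0.054,0]
    - [0.92,-0.738,0,0,0,0.06,0]
    - [0.92,-0.738,0,0,0,0.0734,0]
  grip_force: 60

```text
clock: 1.1
position: [0.3247, -0.2514, 0.2312]
tcp_rot: [-3.141, 0.0, -0.145]
ft_force: [0.1, -0.0, -0.4]
width: 0.0
grip_force: 0.0
```

```bash
cat > to.py <<'E'
import sys,numpy as np
from bench import env
from scipy.spatial.transform import Rotation as Ro
s=env.read_state();R=Ro.from_euler('xyz',s['tcp_rot'])
print(s['clock'],s['position'].round(4),s['tcp_rot'].round(4),s['qpos'].round(2),s['ft_force'].round(2),s['width'])
a=[float(v) for v in sys.argv[1:]]
for i in range(0,len(a),4):
    T=Ro.from_euler('xyz',[np.pi,0,a[i+3]])
    print((R.inv().apply(np.array(a[i:i+3])-s['position'])/.25).round(4),((R.inv()*T).as_rotvec()/2/np.pi).round(4))
E
python3 to.py .4875 -.005 .205 -.145
```

```text
1.1 [ 0.3247 -0.2514  0.2312] [-3.1414e+00  2.0000e-04 -1.4530e-01] [-0.86  0.07 -0.3   1.21  0.    2.43] [ 0.05 -0.   -0.38] 4.352124099859492e-05
[ 0.5018 -1.0693  0.1048] [-0.      0.     -0.0001]
```

arm_command:
  deltas:
    - [0.05,-0.1,0,0,0,-0.022,0]
    - [0.1,-0.2,0,0,0,-0.045,0]
    - [0.15,-0.3,0,0,0,-0.068,0]
    - [0.2,-0.4,0,0,0,-0.091,0]
    - [0.25,-0.5,0,0,0,-0.114,0]
    - [0.3,-0.6,0,0,0,-0.137,0]
    - [0.35,-0.7,0,0,0,-0.16,0]
    - [0.4,-0.8,0,0,0,-0.183,0]
    - [0.45,-0.9,0,0,0,-0.206,0]
    - [0.5,-1.0,0,0,0,-0.229,0]

```text
clock: 2.1
position: [0.4847, -0.0219, 0.2311]
tcp_rot: [-3.141, 0.0, 1.3]
ft_force: [-1.0, -0.5, -0.5]
width: 0.0001
grip_force: 0.0
```

```bash
python3 to.py .4875 -.006 .205 1.43; python3 - <<'E'
from bench import env
import cv2,numpy as np
from h import *
g=env.get_image("wrist");cv2.imwrite("pics/w1.png",g["pixels"][:,:,::-1]);np.savez("w1.npz",**g)
hsv=cv2.cvtColor(g["pixels"],cv2.COLOR_RGB2HSV);m=cv2.inRange(hsv,(12,110,100),(32,255,255));X=cloud(g)
t=(m>0)&(abs(X[...,2]-.131)<.012)&(np.hypot(X[...,0]-.488,X[...,1]+.002)<.04);q=X[t];print(len(q),q.mean(0) if len(q) else 0)
if len(q):print(cv2.minEnclosingCircle(q[:,:2].astype(np.float32)), np.median(q[:,2]))
E
```

```text
2.1 [ 0.4847 -0.0219  0.2311] [-3.1413e+00  1.0000e-04  1.2996e+00] [-0.21  0.2  -0.14  1.23 -0.    1.63] [-0.98 -0.49 -0.49] 6.744563485572484e-05
[ 0.0641 -0.0063  0.1044] [-0.0001  0.     -0.0208]
1806 [ 0.49098682 -0.00190979  0.13198796]
((0.49070706963539124, -0.002565305680036545), 0.021560152992606163) 0.1320899206867416
```

View pics/w1.png

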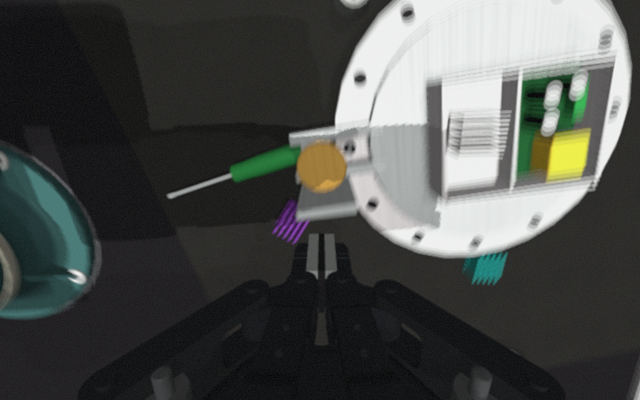

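Wrist view: the button is at (321,166), with the lug edge below it at (328,213). The heat sink at (478,132) is in the near half of the chassis. The button is at about (0.490, -0.002, 0.132) and the table axis at about (0.653, -0.025).

```bash
python3 to.py .489 -.008 .142 1.43
```

```text
2.15 [ 0.4864 -0.0196  0.2309] [-3.1415e+00 -1.2000e-03  1.3100e+00] [-0.21  0.2  -0.14  1.23  0.    1.62] [-1.03  1.3  -2.01] 3.5363653448387136e-06
[ 0.0471 -0.0017  0.3556] [-0.     -0.0002 -0.0191]
```

arm_command:
  deltas:
    - [0.03,0.001,0,0,0,-0.01,0]
    - [0.059,0.002,0.06,0,0,-0.0217,0]
    - [0.059,0.002,0.16,0,0,-0.0217,0]
    - [0.059,0.002,0.26,0,0,-0.0217,0]
    - [0.059,0.002,0.33,0,0,-0.0217,0]
    - [0.059,0.002,0.356,0,0,-0.0217,0]
    - [0.059,0.002,0.356,0,0,-0.0217,0]
    - [0.059,0.002,0.356,0,0,-0.0217,0]

```text
clock: 2.95
position: [0.4891, -0.009, 0.143]
tcp_rot: [3.141, 0.0, 1.43]
ft_force: [-0.8, -0.1, -0.2]
width: 0.0001
grip_force: 0.0
```

```bash
python3 to.py .489 -.008 .121 1.43
```

```text
2.95 [ 0.4891 -0.009   0.143 ] [3.1409 0.     1.4297] [-0.19  0.25 -0.32  1.    0.    1.53] [-0.8  -0.09 -0.18] 7.503219042721089e-05
[ 0.004  -0.0012  0.0879] [ 0.0001  0.     -0.    ]
```

Free of contact. Now I'll press down about 12 mm below the button's rest height.

arm_command:
  deltas:
    - [0,0,0.02,0,0,0,0]
    - [0,0,0.04,0,0,0,0]
    - [0,0,0.055,0,0,0,0]
    - [0,0,0.07,0,0,0,0]
    - [0,0,0.085,0,0,0,0]
    - [0,0,0.092,0,0,0,0]
    - [0,0,0.092,0,0,0,0]
    - [0,0,0.092,0,0,0,0]

```text
clock: 3.75
position: [0.4892, -0.009, 0.1196]
tcp_rot: [3.141, 0.0, 1.43]
ft_force: [0.4, -1.0, 8.2]
width: 0.0002
grip_force: 3.8
```

```bash
cat > arc.py <<'E'
import sys,numpy as np
from bench import env
s=env.read_state();print(s['clock'],s['position'].round(4),s['tcp_rot'].round(4),s['ft_force'].round(2))
p=s['position'][:2];y=s['tcp_rot'][2];c=np.array([.653,-.025]);print("r",np.hypot(*(p-c)))
for a in map(float,sys.argv[1:]):
    R=np.array([[np.cos(a),-np.sin(a)],[np.sin(a),np.cos(a)]]);d=(c+R@(p-c)-p)/.25
    print(a,round(d@[np.cos(y),np.sin(y)],4),round(d@[np.sin(y),-np.cos(y)],4),round(-a/2/np.pi,4))
E
python3 arc.py .03 .06 .09 .12 .15 .18 .21 .24 .25
```

```text
3.75 [ 0.4892 -0.009   0.1196] [3.1405e+00 1.0000e-04 1.4298e+00] [ 0.44 -1.01  8.18]
r 0.16453433793374833
0.03 -0.0197 0.0012 -0.0048
0.06 -0.0394 0.0029 -0.0095
0.09 -0.059 0.0053 -0.0143
0.12 -0.0785 0.0082 -0.0191
0.15 -0.0979 0.0117 -0.0239
0.18 -0.1172 0.0158 -0.0286
0.21 -0.1364 0.0205 -0.0334
0.24 -0.1555 0.0257 -0.0382
0.25 -0.1618 0.0276 -0.0398
```

arm_command:
  deltas:
    - [-0.0197,0.0012,0,0,0,-0.0048,0]
    - [-0.0394,0.0029,0,0,0,-0.0095,0]
    - [-0.059,0.0053,0,0,0,-0.0143,0]
    - [-0.0785,0.0082,0,0,0,-0.0191,0]
    - [-0.0979,0.0117,0,0,0,-0.0239,0]
    - [-0.1172,0.0158,0,0,0,-0.0286,0]
    - [-0.1364,0.0205,0,0,0,-0.0334,0]
    - [-0.1555,0.0257,0,0,0,-0.0382,0]
    - [-0.1618,0.0276,0,0,0,-0.0398,0]
    - [-0.1618,0.0276,0,0,0,-0.0398,0]

```text
clock: 4.75
position: [0.4898, -0.0503, 0.1194]
tcp_rot: [-3.141, 0.0, 1.68]
ft_force: [-2.7, -1.0, 8.6]
width: -0.0003
grip_force: 3.8
```

```bash
cat > look.py <<'E'
import sys
from bench import env
from h import *
for n in("scene","side"):
    g=env.get_image(n);X=cloud(g);cv2.imwrite(f"pics/{n}{sys.argv[1]}.png",g["pixels"][:,:,::-1])
    hsv=cv2.cvtColor(g["pixels"],cv2.COLOR_RGB2HSV);m=cv2.inRange(hsv,(12,110,90),(32,255,255))
    r=np.hypot(X[...,0]-.653,X[...,1]+.025);t=(m>0)&(abs(r-.165)<.03)&(X[...,2]>.1)&(X[...,2]<.15)&(X[...,0]<.65);q=X[t]
    if len(q):
        (c,R)=cv2.minEnclosingCircle(q[:,:2].astype(np.float32));print(n,len(q),q.mean(0),c,R,"z",np.median(q[:,2]),"ang",np.degrees(np.arctan2(c[1]+.025,c[0]-.653))%360)
E
python3 look.py 1; python3 arc.py .03 .06 .09 .12 .15 .18 .21 .24
```

```text
scene 84 [ 0.49343389 -0.03662667  0.11756057] (0.4894278943538666, -0.043617092072963715) 0.021891655400395393 z 0.11796811081183509 ang 186.4932240626104
side 99 [ 0.48530185 -0.03629619  0.11799732] (0.4880203604698181, -0.04198794439435005) 0.021198056638240814 z 0.1183837718781674 ang 185.8790236284498
4.85 [ 0.4898 -0.0503  0.1194] [-3.1414e+00  7.0000e-04  1.6796e+00] [-2.71 -2.11  8.22]
r 0.1651332252648212
0.03 -0.0198 0.0012 -0.0048
0.06 -0.0395 0.003 -0.0095
0.09 -0.0592 0.0053 -0.0143
0.12 -0.0788 0.0083 -0.0191
0.15 -0.0983 0.0118 -0.0239
0.18 -0.1177 0.0159 -0.0286
0.21 -0.1369 0.0207 -0.0334
0.24 -0.156 0.0259 -0.0382
```

arm_command:
  deltas:
    - [0,0,-0.04,0,0,0,0]
    - [0,0,-0.088,0,0,0,0]
    - [0,0,-0.088,0,0,0,0]
    - [-0.0198,0.0012,-0.088,0,0,-0.0048,0]
    - [-0.0395,0.003,-0.088,0,0,-0.0095,0]
    - [-0.0592,0.0053,-0.088,0,0,-0.0143,0]
    - [-0.0788,0.0083,-0.088,0,0,-0.0191,0]
    - [-0.0983,0.0118,-0.088,0,0,-0.0239,0]
    - [-0.1177,0.0159,-0.088,0,0,-0.0286,0]
    - [-0.1177,0.0159,-0.088,0,0,-0.0286,0]

```text
clock: 5.85
position: [0.497, -0.0789, 0.1409]
tcp_rot: [-3.141, -0.0, 1.86]
ft_force: [-0.7, 0.9, -0.3]
width: -0.0003
grip_force: 0.0
```

```bash
python3 look.py 2; python3 arc.py .01 .02 .03 .04 .05 .06 .07 .08 .09 .1
```

```text
scene 121 [ 0.49442246 -0.06210383  0.1230094 ] (0.4912986755371094, -0.06471265852451324) 0.022738873958587646 z 0.1233147883779576 ang 193.7983304077488
side 112 [ 0.4911414  -0.06207009  0.12332998] (0.4919317960739136, -0.06454455852508545) 0.021730618551373482 z 0.1236493185615786 ang 193.7940997401443
5.95 [ 0.4969 -0.0787  0.141 ] [-3.1412e+00 -2.0000e-04  1.8586e+00] [-0.5  -0.59 -0.9 ]
r 0.16504831861464705
0.01 -0.0066 0.0003 -0.0016
0.02 -0.0132 0.0007 -0.0032
0.03 -0.0198 0.0012 -0.0048
0.04 -0.0264 0.0017 -0.0064
0.05 -0.0329 0.0023 -0.008
0.06 -0.0395 0.0029 -0.0095
0.07 -0.0461 0.0036 -0.0111
0.08 -0.0526 0.0044 -0.0127
0.09 -0.0592 0.0052 -0.0143
0.1 -0.0657 0.0062 -0.0159
```

arm_command:
  deltas:
    - [-0.0066,0.0003,0,0,0,-0.0016,0]
    - [-0.0132,0.0007,0,0,0,-0.0032,0]
    - [-0.0198,0.0012,0,0,0,-0.0048,0]
    - [-0.0264,0.0017,0,0,0,-0.0064,0]
    - [-0.0329,0.0023,0,0,0,-0.008,0]
    - [-0.0395,0.0029,0,0,0,-0.0095,0]
    - [-0.0461,0.0036,0,0,0,-0.0111,0]
    - [-0.0526,0.0044,0,0,0,-0.0127,0]
    - [-0.0592,0.0052,0,0,0,-0.0143,0]
    - [-0.0657,0.0062,0,0,0,-0.0159,0]

```text
clock: 6.95
position: [0.5032, -0.0943, 0.1412]
tcp_rot: [-3.141, 0.0, 1.96]
ft_force: [-1.6, 2.6, -1.3]
width: 0.0
grip_force: 1.4
```

```bash
python3 look.py 3; python3 arc.py .005 .01 .015 .02 .025 .03 .035 .04 .045 .05
```

```text
scene 121 [ 0.49824634 -0.0770188   0.12341089] (0.4964900612831116, -0.0793691873550415) 0.02299593575298786 z 0.1235689756976489 ang 199.15645428231417
side 109 [ 0.495407   -0.07636235  0.12379952] (0.4955759048461914, -0.07912510633468628) 0.021331340074539185 z 0.12411863410363948 ang 198.97384941215262
7.05 [ 0.5038 -0.0947  0.1415] [3.1411e+00 1.2000e-03 1.9597e+00] [ 1.34 -0.55  0.34]
r 0.16464003609737532
0.005 -0.0033 0.0002 -0.0008
0.01 -0.0066 0.0003 -0.0016
0.015 -0.0099 0.0005 -0.0024
0.02 -0.0131 0.0008 -0.0032
0.025 -0.0164 0.001 -0.004
0.03 -0.0197 0.0012 -0.0048
0.035 -0.023 0.0015 -0.0056
0.04 -0.0263 0.0018 -0.0064
0.045 -0.0296 0.0021 -0.0072
0.05 -0.0328 0.0024 -0.008
```

arm_command:
  deltas:
    - [-0.0033,0.0002,0,0,0,-0.0008,0]
    - [-0.0066,0.0003,0,0,0,-0.0016,0]
    - [-0.0099,0.0005,0,0,0,-0.0024,0]
    - [-0.0131,0.0008,0,0,0,-0.0032,0]
    - [-0.0164,0.001,0,0,0,-0.004,0]
    - [-0.0197,0.0012,0,0,0,-0.0048,0]
    - [-0.023,0.0015,0,0,0,-0.0056,0]
    - [-0.0263,0.0018,0,0,0,-0.0064,0]

```text
clock: 7.85
position: [0.5061, -0.1, 0.1412]
tcp_rot: [-3.141, -0.0, 2.0]
ft_force: [-0.5, 1.8, 0.3]
width: -0.0
grip_force: 0.8
```

```bash
python3 look.py 4; python3 arc.py .003 .006 .009 .012 .015 .018 .021 .024 .027 .03
```

```text
scene 118 [ 0.50149042 -0.08212572  0.13138296] (0.4995361864566803, -0.08584073185920715) 0.022343695163726807 z 0.13143280753767106 ang 201.62585124540118
side 106 [ 0.49755456 -0.08349013  0.13198973] (0.4997325837612152, -0.08487094938755035) 0.022785251960158348 z 0.13224022082332962 ang 201.33713981804436
7.95 [ 0.5062 -0.1     0.1412] [-3.1415e+00 -1.0000e-04  1.9999e+00] [-0.56  0.01  0.68]
r 0.16490084053478024
0.003 -0.002 0.0001 -0.0005
0.006 -0.004 0.0002 -0.001
0.009 -0.0059 0.0003 -0.0014
0.012 -0.0079 0.0004 -0.0019
0.015 -0.0099 0.0005 -0.0024
0.018 -0.0119 0.0006 -0.0029
0.021 -0.0138 0.0007 -0.0033
0.024 -0.0158 0.0009 -0.0038
0.027 -0.0178 0.001 -0.0043
0.03 -0.0198 0.0012 -0.0048
```

The button is back at z = 0.132, so the plunger has sprung out and locked. I'll back off the lug and rise clear.

arm_command:
  deltas:
    - [0.016,0,0,0,0,0,0]
    - [0.02,0,-0.06,0,0,0,0]
    - [0.02,0,-0.2,0,0,0,0]
    - [0.02,0,-0.35,0,0,0,0]
    - [0.02,0,-0.48,0,0,0,0]
    - [0.02,0,-0.48,0,0,0,0]
    - [0.02,0,-0.48,0,0,0,0]
    - [0.02,0,-0.48,0,0,0,0]

```text
clock: 8.75
position: [0.5037, -0.0952, 0.2603]
tcp_rot: [-3.141, -0.001, 2.0]
ft_force: [0.3, 0.4, -0.3]
width: -0.0
grip_force: 0.0
```

```bash
python3 look.py 5; python3 to.py
```

```text
scene 124 [ 0.50142826 -0.08302972  0.13150757] (0.5000994801521301, -0.08560734987258911) 0.022588344290852547 z 0.13195262061474822 ang 201.6225920969128
side 109 [ 0.49730461 -0.08350226  0.13210238] (0.49718135595321655, -0.08508455753326416) 0.022673554718494415 z 0.13217860762459394 ang 201.0869236103224
8.85 [ 0.5036 -0.0952  0.2603] [-3.1403e+00 -1.2000e-03  1.9997e+00] [-0.35  0.24 -0.01  1.33 -0.    0.8 ] [0.31 0.52 0.04] 0.00014765060191933893
```

View pics/scene5.png

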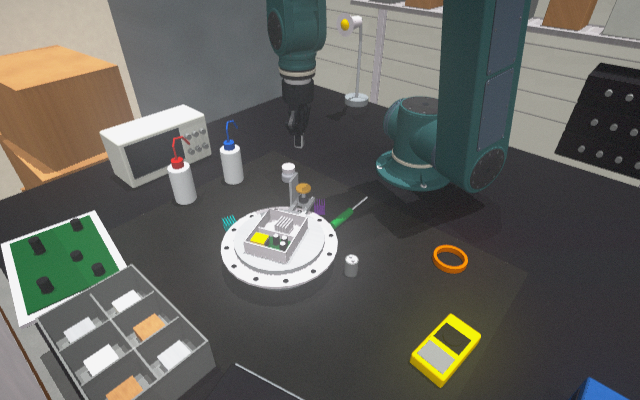

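The table has turned one hole. The button is out at (303,188), the heat sink is in the chassis at (285,222), the capacitor, bottles and other things look unmoved, and the gripper is clear.

```bash
python3 -c "
from bench import env
print(env.close_job())"
```

```text
the job is handed in; nothing more can be done
None
```

The table was turned one hole anticlockwise (about 30° by the cameras), the plunger sprang fully out and locked it, and the job was handed in with the arm clear of everything; no verdict was returned.

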